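Load a counting chamber into the slide scanner

ROBOT

A 7-joint arm with a two-finger parallel gripper is mounted at the origin on the work surface. World frame = base frame: x ahead of the robot, y to its left, z up, the work surface at z = 0. Lengths are in m, angles in rad, forces in N, time in s.
With the tool pointing down it reaches from about 0.4 to 0.85 m from the base axis. Payload 10.4 kg.
Tool frame: the origin (TCP) lies at the very end of the fingers, on their centre line; the grasp point (between the pads) lies 19 mm behind it (manip.tcp_to_grasp is the z of the grasp point in the tool frame, in m); z points along the fingers, x is the direction in which the jaws open and shut, and the axes are right-handed (so a half turn about z gives the same grasp; the last joint's range is limited). The gripper opens to 85 mm and grips with 20 to 120 N. Pads are 22 mm wide; open, the fingers measure 114 mm over their backs; the gripper's body (76 mm by 85 mm) begins 54 mm behind the grasp point. The pads swing forward as they close: fully open they stand 13 mm farther back than shut.
Start: joints at [-1.185, 0.332, -0.065, 1.46, 0.022, 1.35, -0.088], TCP at [0.248, 0.574, 0.231] pointing down, gripper open.
Joint ranges: [-2.6, 2.6], [-0.5, 2.12], [-1.47, 1.34], [0.16, 2.42], [-1.27, 4.41], [0.06, 2.06], [-2.6, 2.6]. Speed limits (rad/s): [2.22, 2.22, 2.79, 2.79, 3.14, 3.14, 3.14].

INTERFACE

Orientations are given as a unit quaternion [x, y, z, w].
In Python, from workcell import manip gives the robot as it stands.
- The arm moves only by the tool servo_tool, never from a script. Its argument "moves" is a list of rows, each an object with "travel": the shift along the tool's x, y, z in mm, a list of three; "dr": the turn, a rotation vector about the tool's x, y, z in degrees, a list of three. A call has 1 to 12 rows; each row shifts and turns the commanded pose from where the row before left it, along the tool's axes as they then stand; what a row does not reach is not made up. A row lasts 1/8 s, in which the tool goes at most 62.5 mm and 10.7 degrees, less where a joint would pass 70% of its speed; a pose out of reach is approached as far as the arm can. A call is refused whole if a number of a shift passes 62.5 or a number of a turn 10.7, either way. A call with a gripper value outside its range is refused whole. "claw" is the closure, from 0 (fully open) to 1 (shut), set as the call begins (left out, the last holds). The fingers move at their own pace and stop on an object; "squeeze" is the grip in N (left out, the last holds). Time passes only in rows, so rows that do not move let the fingers close. It gives the time, the measured TCP pose, the force and the opening at its end, in the units of the state.
- manip.get_obs(): the state, without advancing time (a new reading comes with each control period).
- manip.camera(name): name is "scene" or "top" or "wrist"; returns the picture (400x640x3 uint8, blue, green, red); there is no depth.
- manip.calibration(name): a dict with "intrinsics" (3x3 intrinsics, pixels), "view" (4x4, takes a point from world to camera coordinates). Camera axes: x right, y down, z forward; pixel columns grow to the right and rows downward; lengths in m; the calibration is good to about 2 mm. A picture is of the moment at which its call begins: read the wrist's pose just before it. calibration takes no time and is no camera call; for the wrist camera it gives the pose at the moment of the call.
- manip.hand_in(): hands the job in, once; it reports no verdict.
The state is a dict: "clock": time; "joint_pos": joint angles; "joint_velocities": joint speeds; "tau": joint torques, N m; "position": TCP position; "ee_rot": TCP orientation; "ft_force": force on the tool from outside, world axes, zero at the start; "torque": the same for the moment, N m; "grip_width": opening from 0.0 (shut) to 1.0 (fully open).
Only numpy, scipy, OpenCV 4.12 (cv2) and the standard library are available. Lean on these libraries where they do the work, as an engineer would, in place of code of your own. Each camera call takes 0.05 s, during which the arm holds its last target. There are 200 camera calls.

TASK

The counting chamber with the green end is ready to be read. It lies too flat in its lane to be picked up, so press lightly on top of it (never with more than 12 N: it is thin and filled), draw it out over the open front edge of the white stand until enough overhangs to pinch, then carry it level to the slide scanner, lay it gently in the seat of the open drawer, let go and push the drawer gently until it is fully shut. Keep the chamber level all the while, and leave the two waiting chambers and the bottles and jars as they are.

Things in the scene. Friction and masses are not known exactly. Their poses are not given: they have to be found in the camera images.
- chamber_mid (a point): the chamber to load: a smooth pale blue-grey plate 96 mm long (x), 48 mm wide (y), 5 mm thick, about 35 g, with a green band on the last 18 mm of its -x end (towards the stand's open front) and two pale gridded windows on top. The point is its centre, 2.5 mm above its underside; z is up
- waiting_a_mid (a point): a waiting chamber of the same shape with an orange band, in another lane of the stand; its centre
- waiting_b_mid (a point): the other waiting chamber with an orange band; its centre
- stand: the white stand, fixed, with three lanes along its x, one chamber in each (which lane holds which varies). Origin on the bench below the lanes' middle. Smooth lane floors 75 mm up, 6 mm thick, open down to the bench under the front part (legs start 39 mm behind the front edge). Lane centres at y = -62, 0, +62 mm; lanes 56 mm wide between ribs 4 mm high, 6 mm thick
- stand_front (a point): middle of the lanes' open front edge, on the floor's level, axes as the stand's (x runs from this edge into the lanes). The back wall's inner face is at x = +150 mm, its top 30 mm above the lane floor; a chamber starts with its back end 2 to 14 mm from it. Friction of chamber on lane about 0.3. The lane plate lies on rubber strips and gives about 1 mm under 40 N
- scanner: the slide scanner, a white bench-top machine, fixed. Origin on the bench; its front faces its own -x. Low front deck 280 mm wide (y) and 86 mm high from x = -160 to -60 mm, with the drawer in the middle of it; behind that the body is 235 mm high up to x = +180 mm
- drawer (a joint): how far the scanner's drawer stands out, in m: 0 fully shut, up to 0.14 fully out; it starts well out. Slides with about 1.5 N of friction and stays where it is left; pushed towards the scanner's +x to shut
- drawer_seat (a point): centre of the seat's floor in the drawer, 45 mm above the bench; moves with it; x points into the machine. It takes a chamber lengthwise along x, 101 x 53 mm between blue stops: side walls 8 mm high from x = -6 to +56 mm, end stops at x = +50.5 (8 mm high) and -50.5 mm (4 mm). From x = -6 mm outwards the floor is a spine 34 mm wide, 8 mm thick, open beside and below for fingers
- drawer_front (a point): centre of the outer face of the drawer's grey front plate (146 mm wide, 42 mm high, 12 mm thick; its centre 45 mm and its top 66 mm above the bench), 78.5 mm on the outer (-x) side of the seat centre, axes as the scanner's
- dropper_red_mid (a point): small amber dropper bottle with a red bulb, 34 mm wide, 103 mm high; a point 40 mm up its axis
- dropper_black_mid (a point): the same with a black bulb
- tub_mid (a point): white tub with a yellow lid, 68 mm wide, 85 mm high; its centre
- red_jar_mid (a point): clear jar with a red lid, 56 mm wide, 75 mm high; its centre
- swab_cup_mid (a point): pink cup of cotton swabs, 60 mm wide, 75 mm high with the swabs; a point 30 mm up its axis
- spray_mid (a point): green bottle with a white cap, 48 mm wide, 150 mm high; its centre
There are look-alikes about, which are no part of the job. What is shaped like the part that bears chamber_mid but brown is not meant.

How it is judged:
On the way, in this order (a step that is already met when the one before it is completed fails the run):
1. the chamber, still lying flat in its lane, overhangs the stand's front edge by 20 mm or more (x of chamber_mid in the frame of stand below -0.047 m and z of chamber_mid in the frame of stand between 0.0745 and 0.0815 m and angle between chamber_mid's own z axis and vertical below 0.12 rad), for 0.2 s.
2. the chamber is held by the fingers, lifted at least 20 mm clear of the stand (z of chamber_mid in the frame of stand above 0.0975 m and contact force between the fingers and chamber above 1 N), for 0.1 s.
3. the chamber lies in the seat of the open drawer, let go (x of chamber_mid in the frame of drawer_seat between -0.005 and 0.005 m and y of chamber_mid in the frame of drawer_seat between -0.005 and 0.005 m and z of chamber_mid in the frame of drawer_seat between 0 and 0.005 m and angle between the x axis of chamber_mid and the x axis of drawer_seat, either way round below 0.09 rad and angle between chamber_mid's own z axis and vertical below 0.06 rad and value of joint drawer above 0.07 m and contact force between the fingers and chamber below 0.1 N), for 0.2 s.
At the end, for the whole second after the job is handed in: the green-ended chamber lies at rest flat in the drawer's seat (centre within 5 mm of the seat's centre lengthwise and across, on its floor, aligned within 5 degrees) and the drawer is shut to within 4 mm (x of chamber_mid in the frame of drawer_seat between -0.005 and 0.005 m and y of chamber_mid in the frame of drawer_seat between -0.005 and 0.005 m and z of chamber_mid in the frame of drawer_seat between 0 and 0.005 m and angle between the x axis of chamber_mid and the x axis of drawer_seat, either way round below 0.09 rad and angle between chamber_mid's own z axis and vertical below 0.06 rad and value of joint drawer below 0.004 m and linear speed of chamber below 0.01 m/s); the robot touches nothing.
It fails at once if the chamber is pressed onto the stand with more than 12 N, or into the drawer with more than 25 N (contact force between chamber and stand above 12 N or contact force between chamber and drawer above 25 N).
It fails at once if the chamber is tipped more than 17 degrees (angle between chamber_mid's own z axis and vertical above 0.3 rad).
It fails at once if the drawer is slammed (shut faster than 0.2 m/s) (velocity of joint drawer below -0.2 m/s).
It fails at once if a waiting chamber is moved by more than 8 mm (distance of any of waiting_a_mid, waiting_b_mid from where it was at the start of the episode above 0.008 m).
It fails at once if a bottle, jar or cup is moved by more than 20 mm (distance of any of dropper_red_mid, dropper_black_mid, tub_mid, red_jar_mid, swab_cup_mid, spray_mid from where it was at the start of the episode above 0.02 m).
It also fails if it takes over 70 s, if anything falls off the work surface, if the arm or the gripper's body presses on something with over 40 N, if the wrist force passes 120 N, or if a joint passes its speed limit or range.

## Working session

There is one attempt and no reset: what is moved stays moved. The work goes in short steps, Python scripts to look and compute and a tool call to move; the robot and the scene stay as the last step left them, time stands still between calls to the robot, and variables do not carry over. Pictures are saved under pics/ and viewed, on a budget of 10 in all, crops included, one or two more only if the job needs it, and the job is handed in when it is done.

Besides the shell and the picture viewer there is one more tool, called after ">>>" as name(argument=value, ...) on one line, values as JSON. servo_tool: Moves the arm, as the interface text tells. Its arguments: {"type":"object","properties":{"moves":{"type":"array","items":{"type":"object","properties":{"travel":{"type":"array","items":{"type":"number"}},"dr":{"type":"array","items":{"type":"number"}}}}},"claw":{"type":"number"},"squeeze":{"type":"number"}},"required":["moves"]}

```bash
mkdir -p pics; ls; cat > h.py <<'E'
import numpy as np,cv2
from workcell import manip
from scipy.spatial.transform import Rotation as R
def ray(c,u,v):
    K=np.array(c["intrinsics"]);V=np.array(c["view"])
    d=V[:3,:3].T@np.linalg.solve(K,[u,v,1]);o=-V[:3,:3].T@V[:3,3];return o,d
def atz(c,u,v,z):
    o,d=ray(c,u,v);return o+d*(z-o[2])/d[2]
def proj(c,p):
    K=np.array(c["intrinsics"]);V=np.array(c["view"]);q=K@(V[:3,:3]@np.array(p)+V[:3,3]);return q[:2]/q[2]
E
python3 - <<'E'
from h import *
o=manip.get_obs();print(o, manip.tcp_to_grasp)
for n in("scene","top"):
    cv2.imwrite(f"pics/{n}0.png",manip.camera(n));c=manip.calibration(n);np.set_printoptions(precision=4,suppress=True);print(n,np.array(c["intrinsics"]),np.array(c["view"]))
E
```

```text
pics
{'clock': 0.0, 'joint_pos': array([-1.18459464,  0.33287652, -0.06467926,  1.4609896 ,  0.02159412,
        1.34991471, -0.08850818]), 'joint_velocities': array([ 0.00041873,  0.00090887, -0.00133464,  0.00018001,  0.00141327,
        0.00044519, -0.00045618]), 'tau': array([ 2.00885515e-04, -6.25461459e+01,  4.90930339e-02, -3.91592181e+01,
        1.63652853e-02,  1.02714688e-02, -5.71956195e-05]), 'position': array([0.24830001, 0.57312213, 0.23048993]), 'ee_rot': array([ 8.35917388e-01,  5.48854774e-01, -6.03301693e-04,  4.39666855e-04]), 'ft_force': array([ 0.56240263,  0.21216151, -0.89984929]), 'torque': array([-0.05813352,  0.05497008, -0.00775788]), 'grip_width': 0.9981533112442388} -0.0187
scene [[380.9426   0.     313.8056]
 [  0.     380.9426 198.8772]
 [  0.       0.       1.    ]] [[-0.1918  0.9813 -0.0145  0.0688]
 [ 0.5737  0.1001 -0.813  -0.3002]
 [-0.7963 -0.1642 -0.5821  1.7469]
 [ 0.      0.      0.      1.    ]]
top [[436.5484   0.     321.5448]
 [  0.     436.5484 193.9017]
 [  0.       0.       1.    ]] [[-0.0082 -0.9999 -0.0136  0.0506]
 [-0.9924  0.0098 -0.1228  0.5918]
 [ 0.1229  0.0125 -0.9923  1.2923]
 [ 0.      0.      0.      1.    ]]
```

View pics/top0.png

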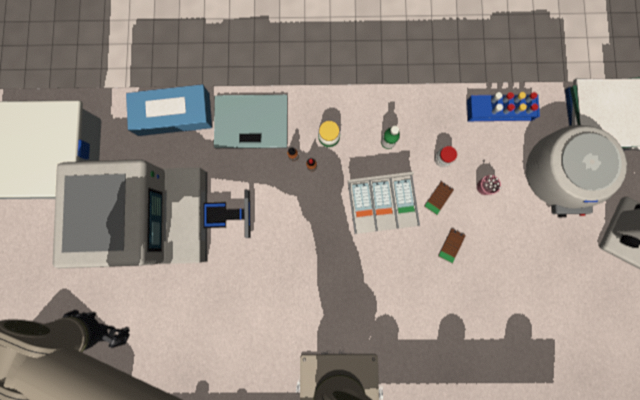

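View pics/scene0.png

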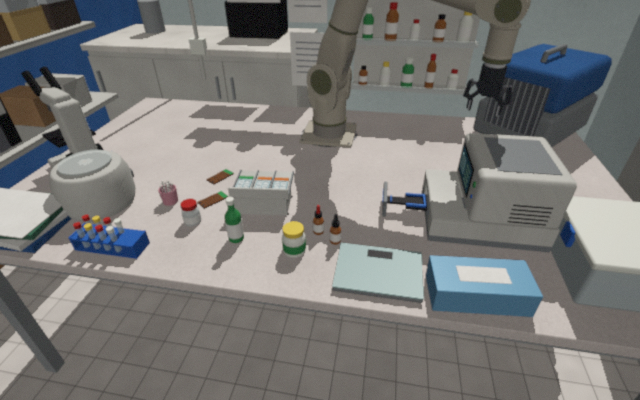

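Top view: the arm base is at the bottom, with the stand at (385,203). Candidates are the pale plate with the green band in the stand's right lane (405,197), the orange-banded plates in the left and middle lanes (362,197 and 383,197), and the brown look-alikes with green ends at (439,197) and (452,245). The description fits the plate at (405,197). The drawer is at (225,214) and opens towards image right. Next I check this choice in a close crop.

```bash
python3 - <<'E'
from h import *
im=cv2.imread("pics/top0.png")
a=cv2.resize(im[165:240,343:423],None,fx=5,fy=5,interpolation=cv2.INTER_CUBIC)
b=cv2.resize(im[175:250,190:270],None,fx=5,fy=5,interpolation=cv2.INTER_CUBIC)
cv2.imwrite("pics/crop1.png",np.hstack([a,b]))
c=manip.calibration("top")
for n,u,v,z in [("cham",405,197,.08),("front mid",386,230,.075),("seat",216,214,.045),("front plate",250,213,.066),("redb",311,163,.09),("spray",393,132,.14),("jar",448,155,.075),("tub",330,132,.085),("blackb",293,154,.09),("swab",489,184,.07),("brown",439,197,0.005)]: print(n,atz(c,u,v,z).round(3))
w=manip.calibration("wrist");o=manip.get_obs()
print(w["intrinsics"]);V=np.array(w["view"]);T=np.eye(4);T[:3,:3]=R.from_quat(o["ee_rot"]).as_matrix();T[:3,3]=o["position"];print((V@T).round(4));print(T.round(3))
E
```

```text
cham [ 0.575 -0.2    0.08 ]
front mid [ 0.479 -0.143  0.075]
seat [0.533 0.364 0.045]
front plate [0.534 0.258 0.066]
redb [0.678 0.075 0.09 ]
spray [ 0.755 -0.161  0.14 ]
jar [ 0.701 -0.333  0.075]
tub [0.772 0.018 0.085]
blackb [0.705 0.128 0.09 ]
swab [ 0.613 -0.451  0.07 ]
brown [ 0.583 -0.319  0.005]
[[323.66839964   0.         315.87645217]
 [  0.         323.66839964 197.97563129]
 [  0.           0.           1.        ]]
[[ 1.000e+00 -1.000e-04  8.000e-04 -2.000e-04]
 [ 3.000e-04  9.556e-01 -2.946e-01  2.960e-02]
 [-8.000e-04  2.946e-01  9.556e-01  1.584e-01]
 [ 0.000e+00  0.000e+00  0.000e+00  1.000e+00]]
[[ 0.397  0.918 -0.     0.248]
 [ 0.918 -0.397 -0.001  0.573]
 [-0.001  0.    -1.     0.231]
 [ 0.     0.     0.     1.   ]]
```

View pics/crop1.png

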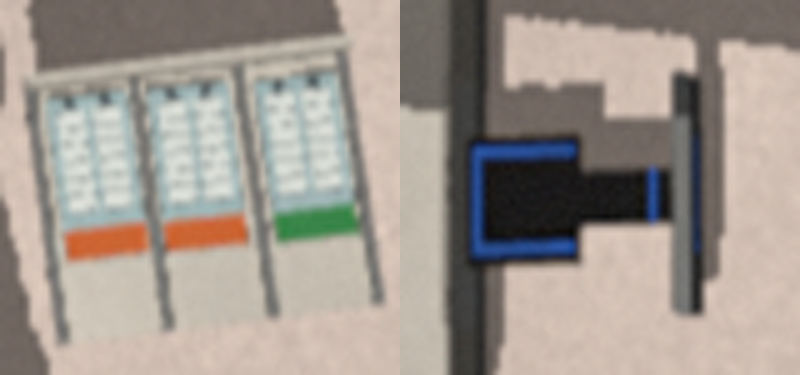

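The crop confirms the green-banded pale plate in the right lane (crop 315,140), with orange bands in the other two lanes. The drawer seat is framed in blue with a grey front plate at crop x≈685. I'll move over the stand for a precise wrist view.

>>> servo_tool(moves=[{"travel":[0,0,-50]},{"travel":[0,0,-50]},{"travel":[-35,36,0]},{"travel":[-35,36,0]},{"travel":[-35,36,0]},{"travel":[-35,36,0]},{"travel":[-35,36,0]},{"travel":[-35,36,0]},{"travel":[-35,36,0]},{"travel":[-35,36,0]},{"travel":[-35,36,0]},{"travel":[-35,36,0]}], claw=1)

```text
$.moves[0]: bad value
```

>>> servo_tool(moves=[{"travel":[-35,36,0]},{"travel":[-35,36,0]},{"travel":[-35,36,0]},{"travel":[-35,36,0]},{"travel":[-35,36,0]},{"travel":[-35,36,0]},{"dr":[0,0,10.6]},{"dr":[0,0,10.6]},{"dr":[0,0,10.6]},{"dr":[0,0,10.6]},{"dr":[0,0,10.6]},{"dr":[0,0,10.6]}])

```text
$.moves[0]: bad value
```

>>> servo_tool(moves=[{"dr":[0,0,10.6]},{"dr":[0,0,10.6]},{"dr":[0,0,10.6]},{"dr":[0,0,10.6]},{"dr":[0,0,10.6]},{"dr":[0,0,10.6]},{"dr":[0,0,10.6]},{"dr":[0,0,10.6]},{"travel":[0,0,30]},{"travel":[0,0,30]},{"travel":[0,0,0]}])

```text
$.moves[0]: bad value
```

```bash
cat >> h.py <<'E'
def pose():
    o=manip.get_obs();M=R.from_quat(o["ee_rot"]).as_matrix()
    print("t",round(o["clock"],2),"p",(1000*o["position"]).round(1),"xaz",round(np.degrees(np.arctan2(M[1,0],M[0,0])),2),"zax",M[:,2].round(4),"F",o["ft_force"].round(2),"g",round(o["grip_width"],3),"q",o["joint_pos"].round(2))
    return o,M
def shift(p,az=None):
    o,M=pose();print("tool mm",(1000*M.T@(np.array(p)-o["position"])).round(1))
    if az is not None:
        T=np.array([[np.cos(az),np.sin(az),0],[np.sin(az),-np.cos(az),0],[0,0,-1]])
        print("dr deg",np.degrees(R.from_matrix(M.T@T).as_rotvec()).round(2))
E
python3 - <<'E'
from h import *
pose();c=manip.calibration("wrist");im=manip.camera("wrist")
cv2.imwrite("pics/w1.png",im);np.save("w1.npy",np.array([c["view"]]))
cv2.imwrite("pics/w1b.png",cv2.resize(im,(800,500),interpolation=cv2.INTER_CUBIC))
E
```

```text
t 0.1 p [248.3 573.2 230.6] xaz 66.58 zax [-5.0e-04 -1.2e-03 -1.0e+00] F [ 0.69 -0.37 -0.05] g 1.002 q [-1.18  0.33 -0.06  1.46  0.02  1.35 -0.09]
```

View pics/w1.png

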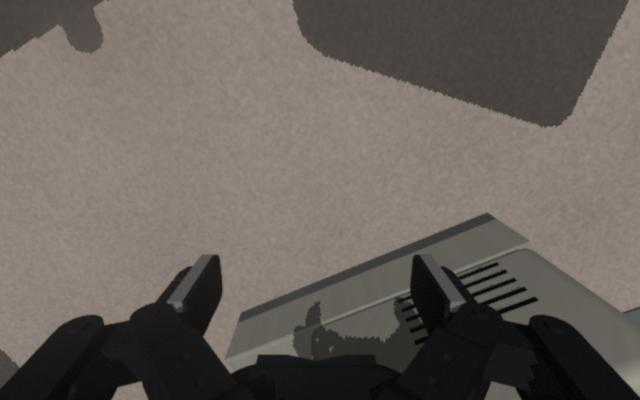

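The moves were refused because both fields are required. The picture shows only the start area (scanner corner at 450,260), so I redo the moves with full rows.

>>> servo_tool(moves=[{"travel":[0,0,-50],"dr":[0,0,0]},{"travel":[0,0,-50],"dr":[0,0,0]},{"travel":[-35,36,0],"dr":[0,0,0]},{"travel":[-35,36,0],"dr":[0,0,0]},{"travel":[-35,36,0],"dr":[0,0,0]},{"travel":[-35,36,0],"dr":[0,0,0]},{"travel":[-35,36,0],"dr":[0,0,0]},{"travel":[-35,36,0],"dr":[0,0,0]},{"travel":[-35,36,0],"dr":[0,0,0]},{"travel":[-35,36,0],"dr":[0,0,0]}], claw=1)

```text
clock: 1.4
position: [0.4017, 0.2004, 0.3312]
ee_rot: [0.836, 0.549, 0.0, -0.0]
ft_force: [-0.4, 1.3, 0.9]
grip_width: 0.0
```

>>> servo_tool(moves=[{"travel":[-35,36,0],"dr":[0,0,0]},{"travel":[-35,36,0],"dr":[0,0,0]},{"travel":[-35,36,0],"dr":[0,0,0]},{"travel":[-35,36,0],"dr":[0,0,0]},{"travel":[-35,36,0],"dr":[0,0,0]},{"travel":[-35,36,0],"dr":[0,0,0]},{"travel":[-35,36,0],"dr":[0,0,0]},{"travel":[0,0,0],"dr":[0,0,10.6]},{"travel":[0,0,0],"dr":[0,0,10.6]},{"travel":[0,0,0],"dr":[0,0,10.6]},{"travel":[0,0,0],"dr":[0,0,10.6]},{"travel":[0,0,0],"dr":[0,0,10.6]}])

```text
clock: 2.9
position: [0.5351, -0.1228, 0.3311]
ee_rot: [0.993, 0.115, -0.0, -0.0]
ft_force: [0.1, 0.1, -0.1]
grip_width: -0.002
```

>>> servo_tool(moves=[{"travel":[0,0,0],"dr":[0,0,10.6]},{"travel":[0,0,0],"dr":[0,0,10.6]},{"travel":[0,0,0],"dr":[0,0,10.6]},{"travel":[0,0,0],"dr":[0,0,10.6]},{"travel":[0,0,0],"dr":[0,0,10.6]},{"travel":[0,0,0],"dr":[0,0,10.6]},{"travel":[0,0,0],"dr":[0,0,10.6]},{"travel":[0,0,0],"dr":[0,0,10.6]},{"travel":[0,0,0],"dr":[0,0,10.6]},{"travel":[0,0,30],"dr":[0,0,0]},{"travel":[0,0,30],"dr":[0,0,0]},{"travel":[0,0,0],"dr":[0,0,0]}])

```text
clock: 4.4
position: [0.5341, -0.1225, 0.2697]
ee_rot: [0.756, -0.655, -0.001, 0.001]
ft_force: [0.4, 0.5, -0.1]
grip_width: -0.0
```

```bash
python3 - <<'E'
from h import *
pose();c=manip.calibration("wrist");im=manip.camera("wrist")
import pickle;pickle.dump(c,open("w1.pkl","wb"))
cv2.imwrite("pics/w1.png",im)
E
```

```text
t 4.4 p [ 534.1 -122.5  269.7] xaz -81.82 zax [-3.6e-03  2.0e-04 -1.0e+00] F [ 0.41  0.47 -0.1 ] g -0.0 q [-0.64  0.18  0.9   1.64 -0.14  1.39 -1.15]
```

View pics/w1.png

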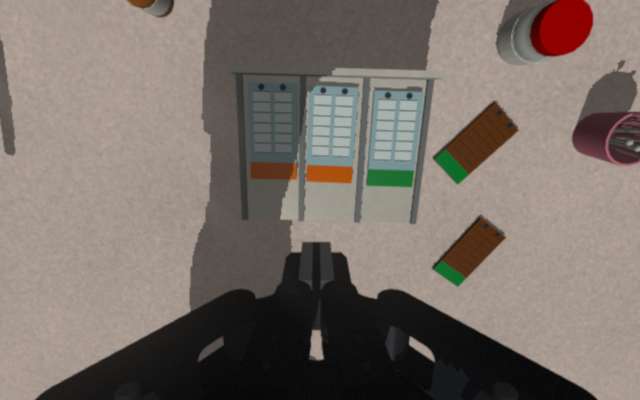

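The wrist view shows the green-banded chamber at (391,140), with its band at (390,178) and the front edge from (242,220) to (415,223). The brown look-alikes lie on the bench to the right.

```bash
python3 - <<'E'
from h import *
import pickle
c=pickle.load(open("w1.pkl","rb"));im=cv2.imread("pics/w1.png");hsv=cv2.cvtColor(im,cv2.COLOR_BGR2HSV)
g=((hsv[...,0]>45)&(hsv[...,0]<80)&(hsv[...,1]>120)).astype(np.uint8);g[:,:360]=0;g[:,425:]=0
r=cv2.minAreaRect(cv2.findNonZero(g));P=np.array([atz(c,u,v,.08)[:2] for u,v in cv2.boxPoints(r)]);print("green px",cv2.boxPoints(r).round(1),"\n",P.round(4),P.mean(0))
f=[atz(c,242,220,.075),atz(c,415.5,223,.075)];print("front corners",np.round(f,4),np.linalg.norm(f[1]-f[0]))
print("az front",np.degrees(np.arctan2(*(f[0]-f[1])[[1,0]]))-90)
bk=[atz(c,371,87,.08),atz(c,420,90,.08)];print("back",np.round(bk,4))
# green front edge fit + rib sides
ys,xs=np.nonzero(g);fr=[(x,ys[xs==x].max()+1) for x in range(370,411,2)];tp=[(x,ys[xs==x].min()) for x in range(372,411,2)]
for n,q in(("frontline",fr),("toplime",tp)):
    W=np.array([atz(c,u+.0,v,.08)[:2] for u,v in q]);k=np.polyfit(W[:,1],W[:,0],1);print(n,"tilt",np.degrees(np.arctan(k[0])),W.mean(0))
for n,q,z in(("rib L",[(237,75),(243,220)],.079),("rib12",[(304,82),(300,220)],.079),("rib23",[(366,85),(357,221)],.079),("ribR",[(430,85),(415,222)],.079)):
    W=np.array([atz(c,u,v,z) for u,v in q]);d=W[0]-W[1];print(n,W.round(4)[:,:2],np.degrees(np.arctan2(d[1],d[0])))
E
```

```text
green px [[361.1 395.8]
 [367.4 169.2]
 [412.2 170.4]
 [406.  397. ]] 
 [[ 0.2441 -0.2248]
 [ 0.5458 -0.1752]
 [ 0.5512 -0.2219]
 [ 0.2504 -0.2841]] [ 0.39787702 -0.22651691]
front corners [[ 0.4684 -0.0489  0.075 ]
 [ 0.4923 -0.241   0.075 ]] 0.1935817526262369
az front 7.106267618960857
back [[ 0.6262 -0.1633  0.08  ]
 [ 0.6303 -0.2111  0.08  ]]
frontline tilt 66.18018060603669 [ 0.51787304 -0.20552296]
toplime tilt -6.175340579894529 [ 0.54810632 -0.19992623]
rib L [[ 0.6187 -0.0335]
 [ 0.4702 -0.0507]] 6.59338815030712
rib12 [[ 0.6216 -0.0983]
 [ 0.4791 -0.1128]] 5.804835343856348
rib23 [[ 0.6274 -0.1583]
 [ 0.4868 -0.1751]] 6.795320126387229
ribR [[ 0.6363 -0.2199]
 [ 0.4948 -0.2386]] 7.51570709865934
```

```bash
python3 - <<'E'
from h import *
shift([.588,-.1945,.095],np.radians(6.9-90))
E
```

```text
t 4.45 p [ 534.9 -122.8  271.3] xaz -81.82 zax [-1.3e-03  1.0e-04 -1.0e+00] F [ 0.17 -0.   -0.54] g -0.002 q [-0.64  0.18  0.9   1.64 -0.14  1.39 -1.15]
tool mm [ 78.6 -42.6 176.2]
dr deg [0.07 0.01 1.28]
```

>>> servo_tool(moves=[{"travel":[26.2,-14.2,0],"dr":[0,0,0]},{"travel":[26.2,-14.2,0],"dr":[0,0,0]},{"travel":[26.2,-14.2,0],"dr":[0.07,0,1.28]},{"travel":[0,0,30],"dr":[0,0,0]},{"travel":[0,0,30],"dr":[0,0,0]},{"travel":[0,0,30],"dr":[0,0,0]},{"travel":[0,0,30],"dr":[0,0,0]},{"travel":[0,0,30],"dr":[0,0,0]},{"travel":[0,0,20],"dr":[0,0,0]},{"travel":[0,0,4],"dr":[0,0,0]},{"travel":[0,0,0],"dr":[0,0,0]},{"travel":[0,0,0],"dr":[0,0,0]}])

```text
clock: 5.95
position: [0.5895, -0.1948, 0.0985]
ee_rot: [0.748, -0.663, 0.001, -0.001]
ft_force: [0.1, -0.1, -0.4]
grip_width: 0.001
```

```bash
python3 - <<'E'
from h import *
shift([.588,-.1945,.080],np.radians(6.9-90))
E
```

```text
t 5.95 p [ 589.5 -194.8   98.5] xaz -83.1 zax [ 0.0029 -0.     -1.    ] F [ 0.11 -0.08 -0.4 ] g 0.001 q [-0.37  0.54  0.82  1.66 -0.43  1.13 -0.88]
tool mm [-0.5  1.5 18.5]
dr deg [-0.17 -0.02  0.  ]
```

>>> servo_tool(moves=[{"travel":[0,0,8],"dr":[-0.17,0,0]},{"travel":[0,0,5],"dr":[0,0,0]},{"travel":[0,0,1],"dr":[0,0,0]},{"travel":[0,0,1],"dr":[0,0,0]},{"travel":[0,0,0],"dr":[0,0,0]}])

```text
clock: 6.58
position: [0.5888, -0.1946, 0.0823]
ee_rot: [0.748, -0.663, -0.001, 0.001]
ft_force: [-0.4, -0.5, 0.1]
grip_width: -0.0
```

>>> servo_tool(moves=[{"travel":[0,0,0.5],"dr":[0,0,0]},{"travel":[0,0,0.5],"dr":[0,0,0]},{"travel":[0,0,0],"dr":[0,0,0]}])

```text
clock: 6.95
position: [0.5888, -0.1946, 0.0813]
ee_rot: [0.748, -0.663, -0.001, 0.001]
ft_force: [0.5, -0.4, -0.4]
grip_width: -0.001
```

>>> servo_tool(moves=[{"travel":[0,0,0.5],"dr":[0,0,0]},{"travel":[0,0,0],"dr":[0,0,0]}])

```text
clock: 7.2
position: [0.5888, -0.1946, 0.0807]
ee_rot: [0.748, -0.663, -0.001, 0.001]
ft_force: [-0.0, -0.0, -0.5]
grip_width: 0.002
```

>>> servo_tool(moves=[{"travel":[0,0,0.3],"dr":[0,0,0]},{"travel":[0,0,0],"dr":[0,0,0]}])

```text
clock: 7.45
position: [0.5888, -0.1945, 0.0805]
ee_rot: [0.748, -0.663, -0.001, 0.001]
ft_force: [-0.3, 0.9, -0.5]
grip_width: 0.002
```

>>> servo_tool(moves=[{"travel":[0,0,0.2],"dr":[0,0,0]},{"travel":[0,0,0],"dr":[0,0,0]}])

```text
clock: 7.7
position: [0.5888, -0.1946, 0.0803]
ee_rot: [0.748, -0.663, -0.001, 0.001]
ft_force: [0.6, 1.3, 0.0]
grip_width: -0.001
```

>>> servo_tool(moves=[{"travel":[0,0,0.2],"dr":[0,0,0]},{"travel":[0,0,0],"dr":[0,0,0]}])

```text
clock: 7.95
position: [0.5888, -0.1946, 0.0802]
ee_rot: [0.748, -0.663, -0.001, 0.001]
ft_force: [-0.6, 0.4, 1.0]
grip_width: 0.001
```

>>> servo_tool(moves=[{"travel":[0,0,0.2],"dr":[0,0,0]},{"travel":[0,0,0],"dr":[0,0,0]}])

```text
clock: 8.2
position: [0.5889, -0.1946, 0.0801]
ee_rot: [0.748, -0.663, -0.0, 0.001]
ft_force: [-0.7, 0.4, 2.7]
grip_width: -0.004
```

>>> servo_tool(moves=[{"travel":[0,0,0.15],"dr":[0,0,0]},{"travel":[0,0,0],"dr":[0,0,0]}])

```text
clock: 8.45
position: [0.5889, -0.1947, 0.08]
ee_rot: [0.748, -0.663, -0.0, 0.0]
ft_force: [-2.2, -0.3, 5.6]
grip_width: -0.003
```

>>> servo_tool(moves=[{"travel":[0,0.5,0],"dr":[0,0,0]},{"travel":[0,1,0],"dr":[0,0,0]},{"travel":[0,2,0],"dr":[0,0,0]},{"travel":[0,2,0],"dr":[0,0,0]}])

```text
clock: 8.95
position: [0.5836, -0.1953, 0.08]
ee_rot: [0.748, -0.663, -0.0, 0.0]
ft_force: [1.3, 0.2, 5.0]
grip_width: 0.001
```

>>> servo_tool(moves=[{"travel":[0,2,0],"dr":[0,0,0]},{"travel":[0,2,0],"dr":[0,0,0]},{"travel":[0,2,0],"dr":[0,0,0]}])

```text
clock: 9.32
position: [0.5776, -0.196, 0.08]
ee_rot: [0.748, -0.663, -0.0, 0.0]
ft_force: [1.9, 0.1, 6.6]
grip_width: -0.0
```

>>> servo_tool(moves=[{"travel":[0,2.5,0],"dr":[0,0,0]},{"travel":[0,2.5,0],"dr":[0,0,0]},{"travel":[0,2.5,0],"dr":[0,0,0]},{"travel":[0,2.5,0],"dr":[0,0,0]}])

```text
clock: 9.82
position: [0.5676, -0.1972, 0.08]
ee_rot: [0.748, -0.663, -0.0, 0.0]
ft_force: [0.3, -0.2, 5.2]
grip_width: -0.002
```

>>> servo_tool(moves=[{"travel":[0,2.5,0],"dr":[0,0,0]},{"travel":[0,2.5,0],"dr":[0,0,0]},{"travel":[0,2.5,0],"dr":[0,0,0]},{"travel":[0,2.5,0],"dr":[0,0,0]}])

```text
clock: 10.32
position: [0.5577, -0.1984, 0.08]
ee_rot: [0.748, -0.663, -0.0, 0.0]
ft_force: [1.8, 0.4, 4.8]
grip_width: -0.001
```

```bash
python3 - <<'E'
from h import *
import pickle
pose();c=manip.calibration("wrist");im=manip.camera("wrist");pickle.dump(c,open("w2.pkl","wb"))
cv2.imwrite("pics/w2.png",im)
c2=manip.calibration("top");t=manip.camera("top");hsv=cv2.cvtColor(t,cv2.COLOR_BGR2HSV)
g=((hsv[...,0]>45)&(hsv[...,0]<80)&(hsv[...,1]>100));g[:,:390]=0;g[:,420:]=0;g[:175]=0;g[245:]=0
ys,xs=np.nonzero(g);print("green top",len(xs),xs.mean() if len(xs) else 0,ys.mean() if len(xs) else 0)
t0=cv2.imread("pics/top0.png");h0=cv2.cvtColor(t0,cv2.COLOR_BGR2HSV);g=((h0[...,0]>45)&(h0[...,0]<80)&(h0[...,1]>100));g[:,:390]=0;g[:,420:]=0;g[:175]=0;g[245:]=0
ys0,xs0=np.nonzero(g);print("before",len(xs0),xs0.mean(),ys0.mean());
if len(xs):print(atz(c2,xs.mean(),ys.mean(),.08)-atz(c2,xs0.mean(),ys0.mean(),.08))
E
```

```text
t 10.32 p [ 557.7 -198.4   80. ] xaz -83.1 zax [-1.e-03 -2.e-04 -1.e+00] F [1.78 0.37 4.83] g -0.001 q [-0.38  0.51  0.83  1.76 -0.42  1.07 -0.86]
green top 0 0 0
before 67 405.7014925373134 209.1044776119403
```

View pics/w2.png

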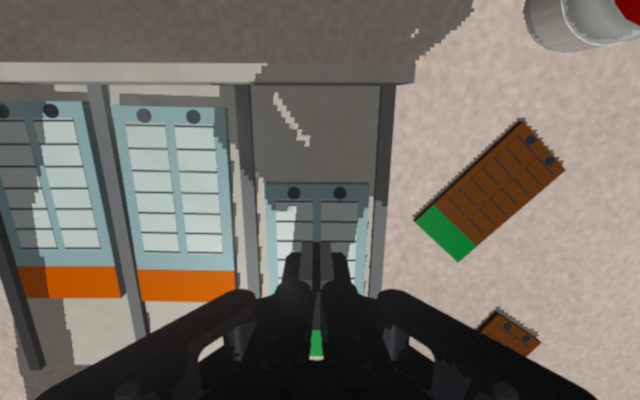

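The chamber follows the fingers. Its rear edge is at (317,183), well clear of the back wall, and the neighbouring chambers are unmoved.

>>> servo_tool(moves=[{"travel":[0,2.5,0],"dr":[0,0,0]},{"travel":[0,2.5,0],"dr":[0,0,0]},{"travel":[0,2.5,0],"dr":[0,0,0]},{"travel":[0,2.5,0],"dr":[0,0,0]},{"travel":[0,2.5,0],"dr":[0,0,0]},{"travel":[0,2.5,0],"dr":[0,0,0]}])

```text
clock: 11.18
position: [0.5428, -0.2002, 0.08]
ee_rot: [0.748, -0.663, -0.0, 0.0]
ft_force: [1.3, 0.4, 4.3]
grip_width: 0.001
```

>>> servo_tool(moves=[{"travel":[0,2.5,0],"dr":[0,0,0]},{"travel":[0,2.5,0],"dr":[0,0,0]},{"travel":[0,2.5,0],"dr":[0,0,0]},{"travel":[0,2.5,0],"dr":[0,0,0]},{"travel":[0,2.5,0],"dr":[0,0,0]},{"travel":[0,2.5,0],"dr":[0,0,0]}])

```text
clock: 11.92
position: [0.5278, -0.202, 0.08]
ee_rot: [0.748, -0.663, -0.0, 0.0]
ft_force: [1.9, 0.7, 4.5]
grip_width: -0.004
```

```bash
python3 - <<'E'
from h import *
import pickle
s=np.radians(6.9);S=np.array([[np.cos(s),np.sin(s)],[-np.sin(s),np.cos(s)]]);f=np.array([.4877,-.2066])
def rear(c,im):
    g=cv2.cvtColor(im,cv2.COLOR_BGR2HSV); 
    col=g[100:260,305:330].astype(int).mean(1);d=np.abs(np.diff(col[:,1]));v=100+d.argmax()+.5+.5
    print("rear row",v,"lane xy mm",(1000*S@(atz(c,317,v,.08)[:2]-f)).round(1))
rear(pickle.load(open("w2.pkl","rb")),cv2.imread("pics/w2.png"))
o,M=pose();print("tcp lane",1000*S@(o["position"][:2]-f));c=manip.calibration("wrist");im=manip.camera("wrist");rear(c,im);cv2.imwrite("pics/w3.png",im)
E
```

```text
rear row 242.0 lane xy mm [79.5 -0.7]
t 11.93 p [ 527.8 -202.    80. ] xaz -83.1 zax [-1.2e-03 -2.0e-04 -1.0e+00] F [1.93 0.71 4.55] g -0.004 q [-0.41  0.45  0.85  1.83 -0.39  1.04 -0.85]
tcp lane [40.36571618 -0.25374338]
rear row 242.0 lane xy mm [49.4 -0.7]
```

```bash
python3 - <<'E'
from h import *
import pickle
s=np.radians(6.9);S=np.array([[np.cos(s),np.sin(s)],[-np.sin(s),np.cos(s)]]);f=np.array([.4877,-.2066])
for c,n in((pickle.load(open("w2.pkl","rb")),"w2"),(manip.calibration("wrist"),"w3")):
    g=cv2.cvtColor(cv2.imread(f"pics/{n}.png"),cv2.COLOR_BGR2HSV)[160:215,305:330].astype(int).mean(1)
    d=np.abs(np.diff(g[:,1]));v=161+d.argmax();print(v,d.max(),(1000*S@(atz(c,317,v,.08)[:2]-f)).round(1),[ (1000*S@(atz(c,317,v,.08)[:2]-f))[0].round(1) for v in (180,183,186)])
E
```

```text
183 14.280000000000001 [108.8  -0.7] [np.float64(110.2), np.float64(108.8), np.float64(107.4)]
183 15.879999999999999 [78.4 -0.7] [np.float64(79.8), np.float64(78.4), np.float64(77.0)]
```

No slip: rear edge at lane x 78 mm, so the centre is at +30. Another 21 mm to draw.

>>> servo_tool(moves=[{"travel":[0,2.5,0],"dr":[0,0,0]},{"travel":[0,2.5,0],"dr":[0,0,0]},{"travel":[0,2.5,0],"dr":[0,0,0]},{"travel":[0,2.5,0],"dr":[0,0,0]}])

```text
clock: 12.48
position: [0.5179, -0.2032, 0.08]
ee_rot: [0.748, -0.663, -0.0, 0.0]
ft_force: [1.7, 1.7, 5.1]
grip_width: -0.001
```

>>> servo_tool(moves=[{"travel":[0,2.5,0],"dr":[0,0,0]},{"travel":[0,2.5,0],"dr":[0,0,0]},{"travel":[0,2.5,0],"dr":[0,0,0]},{"travel":[0,2.5,0],"dr":[0,0,0]},{"travel":[0,1,0],"dr":[0,0,0]},{"travel":[0,0,0],"dr":[0,0,0]},{"travel":[0,0,0],"dr":[0,0,0]}])

```text
clock: 13.35
position: [0.5068, -0.2046, 0.08]
ee_rot: [0.748, -0.663, -0.001, 0.001]
ft_force: [0.7, 0.0, 5.3]
grip_width: 0.004
```

>>> servo_tool(moves=[{"travel":[0,0,-1],"dr":[0,0,0]},{"travel":[0,0,-3],"dr":[0,0,0]},{"travel":[0,0,-30],"dr":[0,0,0]},{"travel":[0,0,-40],"dr":[0,0,0]},{"travel":[0,0,-40],"dr":[0,0,0]},{"travel":[0,0,0],"dr":[0,0,0]}])

```text
clock: 14.1
position: [0.5082, -0.2051, 0.1963]
ee_rot: [0.748, -0.663, 0.001, -0.001]
ft_force: [-0.1, 0.9, -0.6]
grip_width: 0.003
```

```bash
python3 - <<'E'
from h import *
import pickle
pose();c=manip.calibration("wrist");im=manip.camera("wrist");pickle.dump(c,open("w4.pkl","wb"))
cv2.imwrite("pics/w4.png",im)
E
```

```text
t 14.1 p [ 508.2 -205.1  196.3] xaz -83.11 zax [ 2.3e-03 -4.0e-04 -1.0e+00] F [-0.06  0.87 -0.59] g 0.003 q [-0.52  0.25  0.96  1.76 -0.22  1.24 -0.95]
```

View pics/w4.png

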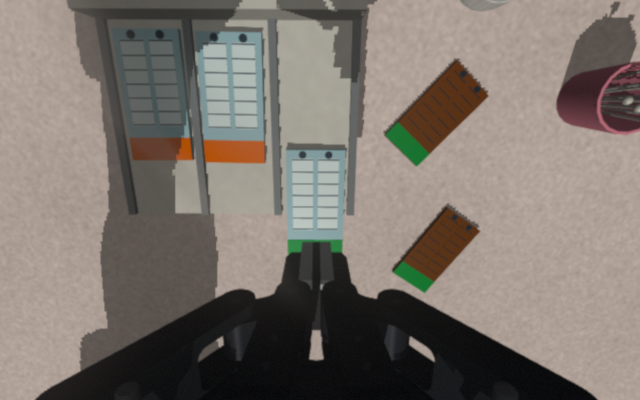

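The chamber overhangs the front edge (v≈213), with its rear edge at (316,150) and green boundary at (316,240). It lies flat and straight. Next I refine its pose.

```bash
python3 - <<'E'
from h import *
import pickle
c=pickle.load(open("w4.pkl","rb"))
A={k:atz(c,u,v,z)[:2] for k,u,v,z in[("rl",287,150,.08),("rr",345,150,.08),("gl",288,240,.08),("gr",342,240,.08),("fl",133,213.5,.079),("fr",354,213.5,.079),("fl75",133,213.5,.075)]}
for k,v in A.items():print(k,v.round(4))
a=A["rl"]-A["gl"];b=A["rr"]-A["gr"];print([np.degrees(np.arctan2(x[1],x[0])) for x in(a,b)],np.linalg.norm(a),np.linalg.norm(A["rl"]-A["rr"]),np.linalg.norm(A["gl"]-A["gr"]))
d=A["fl"]-A["fr"];print("front az",np.degrees(np.arctan2(d[1],d[0]))-90)
s=np.radians(6.9);u=np.array([np.cos(s),np.sin(s)])
g=(A["gl"]+A["gr"])/2;r=(A["rl"]+A["rr"])/2;cen=((g+30*u*.001)+(r-48*u*.001))/2;print("centre est",g+.03*u,r-.048*u)
for off in(-.028,-.030):
    p=cen+off*u;print("grasp",off);shift([*p,.11],s-np.pi/2)
E
```

```text
rl [ 0.5412 -0.1779]
rr [ 0.5468 -0.224 ]
gl [ 0.4633 -0.1862]
gr [ 0.4689 -0.2329]
fl [ 0.4716 -0.0528]
fr [ 0.494  -0.2397]
fl75 [ 0.4699 -0.0506]
[np.float64(6.047596595423045), np.float64(6.477082216440021)] 0.07837657915630449 0.046444518461623646 0.047031823132608765
front az 6.846822765221887
centre est [ 0.49586557 -0.20592666] [ 0.49635158 -0.20674656]
grasp -0.028
t 14.15 p [ 507.4 -204.5  194.6] xaz -83.09 zax [-1.e-04  3.e-04 -1.e+00] F [-0.37 -0.52 -1.28] g 0.0 q [-0.52  0.26  0.96  1.76 -0.22  1.24 -0.95]
tool mm [ 0.5 39.4 84.6]
dr deg [0.   0.02 0.01]
grasp -0.03
t 14.15 p [ 507.4 -204.5  194.6] xaz -83.09 zax [-1.e-04  3.e-04 -1.e+00] F [-0.37 -0.52 -1.28] g 0.0 q [-0.52  0.26  0.96  1.76 -0.22  1.24 -0.95]
tool mm [ 0.5 41.4 84.6]
dr deg [0.   0.02 0.01]
```

>>> servo_tool(moves=[{"travel":[0.5,20,0],"dr":[0,0,0]},{"travel":[0,20.5,0],"dr":[0,0,0]},{"travel":[0,0,20],"dr":[0,0,0]},{"travel":[0,0,20],"dr":[0,0,0]},{"travel":[0,0,20],"dr":[0,0,0]},{"travel":[0,0,10],"dr":[0,0,0]},{"travel":[0,0,0],"dr":[0,0,0]},{"travel":[0,0,0],"dr":[0,0,0]}], claw=0)

```text
clock: 15.15
position: [0.467, -0.21, 0.1244]
ee_rot: [0.748, -0.663, -0.0, 0.001]
ft_force: [-0.3, -0.4, 1.0]
grip_width: 1.001
```

>>> servo_tool(moves=[{"travel":[0,0,15],"dr":[0,0,0]},{"travel":[0,0,15],"dr":[0,0,0]},{"travel":[0,0,15],"dr":[0,0,0]},{"travel":[0,0,15],"dr":[0,0,0]},{"travel":[0,0,7],"dr":[0,0,0]},{"travel":[0,0,0],"dr":[0,0,0]},{"travel":[0,0,0],"dr":[0,0,0]}])

```text
clock: 16.02
position: [0.467, -0.21, 0.0573]
ee_rot: [0.748, -0.663, -0.0, 0.0]
ft_force: [-0.0, -0.3, -1.1]
grip_width: 0.999
```

```bash
python3 - <<'E'
from h import *
pose();im=manip.camera("wrist");cv2.imwrite("pics/w5.png",im)
E
```

```text
t 16.02 p [ 467.  -210.    57.3] xaz -83.11 zax [-1.1e-03 -3.0e-04 -1.0e+00] F [-0.01 -0.25 -1.14] g 0.999 q [-0.43  0.37  0.89  1.98 -0.35  0.96 -0.82]
```

View pics/w5.png

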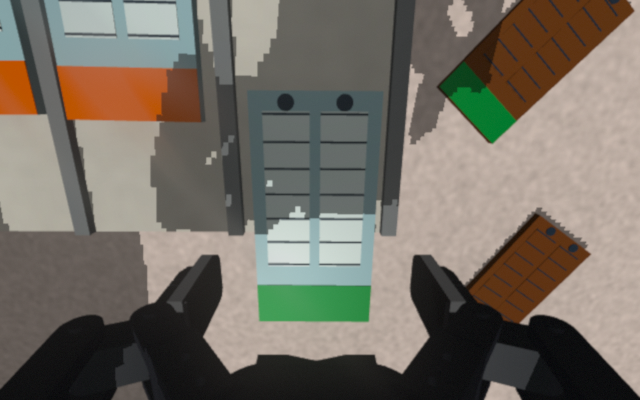

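The fingers straddle the overhang symmetrically, with pads at (215,285) and (418,285) and the plate from u=258 to 370. Closing gently.

>>> servo_tool(moves=[{"travel":[0,0,0],"dr":[0,0,0]},{"travel":[0,0,0],"dr":[0,0,0]},{"travel":[0,0,0],"dr":[0,0,0]},{"travel":[0,0,0],"dr":[0,0,0]},{"travel":[0,0,0],"dr":[0,0,0]},{"travel":[0,0,0],"dr":[0,0,0]}], claw=1, squeeze=30)

```text
clock: 16.82
position: [0.4668, -0.2098, 0.057]
ee_rot: [0.748, -0.663, -0.001, 0.001]
ft_force: [-0.4, 0.2, 2.2]
grip_width: 0.548
```

```bash
python3 - <<'E'
from h import *
pose();im=manip.camera("wrist");cv2.imwrite("pics/w6.png",im)
E
```

```text
t 16.82 p [ 466.8 -209.8   57. ] xaz -83.1 zax [-1.5e-03 -1.0e-04 -1.0e+00] F [-0.44  0.16  2.25] g 0.548 q [-0.43  0.37  0.89  1.98 -0.35  0.96 -0.82]
```

>>> servo_tool(moves=[{"travel":[0,0,-1],"dr":[0,0,0]},{"travel":[0,0,-2],"dr":[0,0,0]},{"travel":[0,0,-4],"dr":[0,0,0]},{"travel":[0,0,-6],"dr":[0,0,0]},{"travel":[0,0,-8],"dr":[0,0,0]},{"travel":[0,0,-10],"dr":[0,0,0]},{"travel":[0,0,-15],"dr":[0,0,0]},{"travel":[0,0,-20],"dr":[0,0,0]},{"travel":[0,0,-20],"dr":[0,0,0]},{"travel":[0,0,-20],"dr":[0,0,0]},{"travel":[0,0,0],"dr":[0,0,0]},{"travel":[0,0,0],"dr":[0,0,0]}])

```text
clock: 18.38
position: [0.4667, -0.2096, 0.1627]
ee_rot: [0.748, -0.663, -0.001, 0.001]
ft_force: [-0.3, -0.2, -0.7]
grip_width: 0.551
```

```bash
python3 - <<'E'
from h import *
import pickle
pose();c=manip.calibration("wrist");im=manip.camera("wrist");cv2.imwrite("pics/w7.png",im);pickle.dump(c,open("w7.pkl","wb"))
t=manip.camera("top")
cv2.imwrite("pics/w7c.png",np.hstack([im[40:360,120:520],cv2.resize(t[175:239,190:270],(400,320),interpolation=cv2.INTER_CUBIC)]))
E
```

```text
t 18.38 p [ 466.7 -209.6  162.7] xaz -83.09 zax [-1.9e-03  3.0e-04 -1.0e+00] F [-0.32 -0.21 -0.69] g 0.551 q [-0.55  0.19  0.99  1.89 -0.17  1.16 -0.95]
```

View pics/w7c.png

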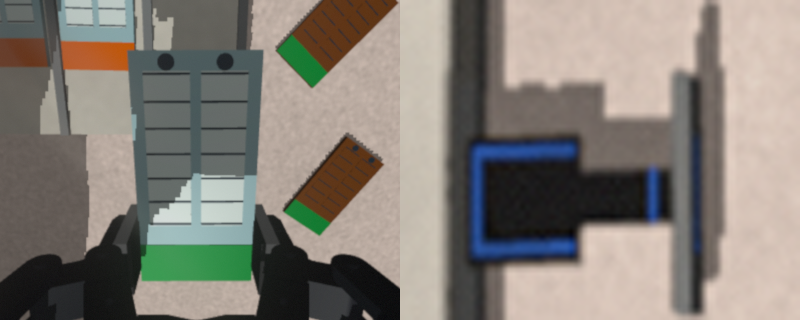

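The chamber is held level (rear edge at v=91 and front at v=320, as before closing). Now I carry it across, and I'll stop beside the drawer to look.

>>> servo_tool(moves=[{"travel":[-8,0,-10],"dr":[0,0,0]},{"travel":[-20,-1,-15],"dr":[0,0,0]},{"travel":[-32,-1,-15],"dr":[0,0,0]},{"travel":[-40,-1,0],"dr":[0,0,0]},{"travel":[-40,-1,0],"dr":[0,0,0]},{"travel":[-40,-1,0],"dr":[0,0,0]},{"travel":[-40,-1,0],"dr":[0,0,0]},{"travel":[-40,-1,0],"dr":[0,0,0]},{"travel":[-40,-1,0],"dr":[0,0,0]},{"travel":[-40,-2,0],"dr":[0,0,0]},{"travel":[-40,-2,0],"dr":[0,0,0]},{"travel":[-40,-2,0],"dr":[0,0,0]}])

```text
clock: 19.98
position: [0.43, 0.2098, 0.2023]
ee_rot: [0.748, -0.663, -0.001, 0.001]
ft_force: [1.6, 0.6, -0.5]
grip_width: 0.549
```

>>> servo_tool(moves=[{"travel":[-40,-2,0],"dr":[0,0,0]},{"travel":[-32,0,0],"dr":[0,0,0]},{"travel":[-20,0,0],"dr":[0,0,-5]},{"travel":[-10,0,0],"dr":[0,0,-9]},{"travel":[0,0,0],"dr":[0,0,-10]},{"travel":[0,0,0],"dr":[0,0,-10]},{"travel":[0,0,0],"dr":[0,0,-10]},{"travel":[0,0,0],"dr":[0,0,-10]},{"travel":[0,0,0],"dr":[0,0,-10]},{"travel":[0,0,0],"dr":[0,0,-10]},{"travel":[0,0,0],"dr":[0,0,-6]},{"travel":[0,0,0],"dr":[0,0,-3]}])

```text
clock: 21.48
position: [0.4191, 0.3098, 0.2021]
ee_rot: [1.0, 0.0, -0.001, 0.001]
ft_force: [0.0, -0.1, 0.3]
grip_width: 0.551
```

>>> servo_tool(moves=[{"travel":[0,0,0],"dr":[0,0,0]},{"travel":[0,0,0],"dr":[0,0,0]}])

```text
clock: 21.72
position: [0.4192, 0.31, 0.2025]
ee_rot: [1.0, -0.002, -0.001, 0.0]
ft_force: [-0.7, 0.2, -0.2]
grip_width: 0.55
```

```bash
python3 - <<'E'
from h import *
import pickle
pose();c=manip.calibration("wrist");im=manip.camera("wrist");cv2.imwrite("pics/w8.png",im);pickle.dump(c,open("w8.pkl","wb"))
E
```

```text
t 21.73 p [419.2 310.  202.5] xaz -0.18 zax [-2.2e-03 -7.0e-04 -1.0e+00] F [-0.68  0.17 -0.21] g 0.55 q [-1.07  0.12  0.38  1.79 -0.05  1.24 -0.68]
```

View pics/w8.png

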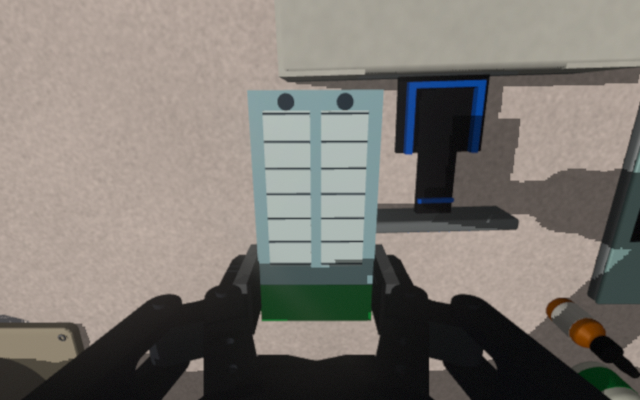

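The plate is still level in the grip, with corners at (248,91), (383,91), (262,320) and (371,320). The seat's blue U spans u 406–485 and v 80–152, the outer stop is at (435,200) and the front plate at v≈210–228. Measuring these numerically.

```bash
python3 - <<'E'
from h import *
import pickle
np.set_printoptions(precision=4,suppress=True)
c=pickle.load(open("w8.pkl","rb"));im=cv2.imread("pics/w8.png").astype(int);hsv=cv2.cvtColor(im.astype(np.uint8),cv2.COLOR_BGR2HSV)
b=(hsv[...,0]>105)&(hsv[...,0]<125)&(hsv[...,1]>150)&(hsv[...,2]>60);b[:,:395]=0;b[:,500:]=0;b[:75]=0;b[215:]=0
for v in list(range(78,94))+[100,110,120,130,140,148,150,152,154]+list(range(196,206)):
    x=np.nonzero(b[v])[0]
    if len(x):print(v,[(int(s[0]),int(s[-1])) for s in np.split(x,np.nonzero(np.diff(x)>1)[0]+1)],end=' ')
print()
# plate edges in image
p=(hsv[...,2]>0)
for v in (130,170,210,235): print(v,im[v,250:268].sum(1),im[v,370:386].sum(1))
for n,u in(("col300",300),("col316",316),("330",332)):print(n,"rear",im[84:98,u].sum(1),"front",im[314:326,u].sum(1))
E
```

```text
79 [(482, 485)] 80 [(447, 486)] 81 [(413, 486)] 82 [(408, 486)] 83 [(407, 486)] 84 [(407, 486)] 85 [(407, 486)] 86 [(407, 485)] 87 [(407, 463), (475, 485)] 88 [(407, 428), (474, 485)] 89 [(407, 416), (474, 485)] 90 [(406, 416), (474, 485)] 91 [(406, 416), (474, 485)] 92 [(406, 416), (473, 485)] 93 [(406, 416), (473, 485)] 100 [(406, 415), (473, 484)] 110 [(405, 415), (471, 483)] 120 [(405, 414), (475, 480)] 130 [(404, 414), (473, 479)] 140 [(404, 413), (472, 478)] 148 [(403, 412), (471, 477)] 150 [(403, 412), (471, 477)] 152 [(404, 411)] 198 [(418, 420), (434, 436), (441, 452)] 199 [(417, 452)] 200 [(417, 452)] 201 [(417, 452)] 202 [(417, 442)] 203 [(418, 421)] 
130 [459 452 455 452 453 452 452 453 454 452 450 450 453 514 543 550 550 549] [435 436 436 437 435 435 437 436 434 435 439 464 483 489 493 490]
170 [500 492 460 445 440 444 443 441 441 440 443 444 441 441 443 473 493 494] [430 432 432 434 432 433 433 431 437 481 503 509 511 507 502 492]
210 [496 498 494 488 472 452 440 438 436 436 436 436 436 437 436 436 446 501] [432 432 435 432 434 429 384 267 171 156 152 154 148 146 153 148]
235 [486 487 483 484 482 475 451 435 431 436 432 431 437 429 432 431 432 438] [430 431 432 427 431 456 476 485 486 488 488 495 505 505 500 493]
col300 rear [382 453 467 469 471 464 456 450 445 446 447 445 445 445] front [133 134 130 119 127 141 247 388 466 482 484 481]
col316 rear [265 284 386 465 481 479 461 448 449 449 445 446 445 447] front [134 132 131 134 131 148 247 393 467 479 480 485]
330 rear [260 258 263 284 400 467 458 445 446 443 442 442 443 443] front [117 120 122 117 122 136 235 381 452 462 466 473]
```

```bash
python3 - <<'E'
from h import *
import pickle
np.set_printoptions(precision=4,suppress=True)
c=pickle.load(open("w8.pkl","rb"))
L=np.array([atz(c,u,v,.053)[:2] for u,v in((417,92),(416,100.5),(415.5,115),(414,140),(413,149))])
Rr=np.array([atz(c,u,v,.045)[:2] for u,v in((474,90),(473,98),(471,110.5))])
Ro=np.array([atz(c,u,v,.053)[:2] for u,v in((487,84),(486,92),(485,100),(484,110))])
B=np.array([atz(c,u,v,.045)[:2] for u,v in((428.5,89),(463.5,88))])
O=np.array([atz(c,u,v,.045)[:2] for u,v in((418,199),(440.5,198.5),(452,198))])
Oo=np.array([atz(c,u,v,.049)[:2] for u,v in((421.5,204),(442.5,203))])
for n,a in zip("L R Ro B O Oo".split(),(L,Rr,Ro,B,O,Oo)):
    d=a[-1]-a[0];print(n,a.mean(0),"dir",np.degrees(np.arctan2(d[1],d[0])))
print("Oends",O[0],O[-1])
M=np.array(c["view"]);C=lambda p:np.linalg.inv(M)@p
# plate in this frame: top height = TCP z + .023
o,Mt=pose();zt=o["position"][2]+.023
P={k:atz(c,u,v,zt) for k,u,v in(("rl",248.5,91),("rr",383.5,91),("fl",261,321),("fr",371.5,321))}
for k,v in P.items():print(k,v,Mt.T@(v-o["position"]))
print("w",np.linalg.norm(P["rl"]-P["rr"]),np.linalg.norm(P["fl"]-P["fr"]),"len",np.linalg.norm(P["rl"]-P["fl"]))
E
```

```text
L [0.5065 0.3667] dir -89.12514454554565
R [0.5585 0.3835] dir -90.75317909643813
Ro [0.5655 0.386 ] dir -88.2428964653626
B [0.5337 0.3929] dir 1.3774574128109105
O [0.5365 0.2917] dir 1.611487925287341
Oo [0.5309 0.2879] dir 2.726471368091405
Oends [0.5183 0.2912] [0.5512 0.2921]
t 21.77 p [419.2 310.1 202.7] xaz -0.17 zax [-0.0021 -0.0005 -1.    ] F [-0.55 -0.18 -0.17] g 0.551 q [-1.07  0.12  0.38  1.79 -0.05  1.24 -0.68]
rl [0.396  0.3877 0.2257] [-0.0235 -0.0775 -0.023 ]
rr [0.4433 0.3875 0.2257] [ 0.0238 -0.0775 -0.0231]
fl [0.3953 0.292  0.2257] [-0.0239  0.0181 -0.0229]
fr [0.4437 0.2919 0.2257] [ 0.0244  0.0181 -0.023 ]
w 0.04733641171086413 0.04838126135153433 len 0.09565522145917812
```

```bash
python3 - <<'E'
from h import *
import pickle
c=pickle.load(open("w8.pkl","rb"));im=cv2.imread("pics/w8.png").astype(int).sum(2)
# deck front top edge: bright->dark going down; front plate outer bottom edge (top, far): 
for lo,hi,us,z,n,sg in((55,95,range(300,400,10),.086,"deckL",-1),(55,95,range(500,630,10),.086,"deckR",-1),(205,222,range(390,415,4),.066,"fp",0),(218,240,range(385,515,6),.066,"fpo",1)):
    q=[]
    for u in us:
        d=np.diff(im[lo:hi,u]);v=lo+1+(d.argmin() if sg<1 else d.argmax());q.append(atz(c,u+.5,v,z)[:2])
    q=np.array(q);k=np.polyfit(q[:,0],q[:,1],1);print(n,np.degrees(np.arctan(k[0])),q[0].round(4),q[-1].round(4),"resid",np.std(q[:,1]-np.polyval(k,q[:,0])))
a=np.radians(1.4);shift([.534,.3126,.13],a)
E
```

```text
deckL 2.9392504301408775 [0.408  0.4004] [0.4753 0.4036] resid 0.00046988482350426896
deckR 0.4633022287591901 [0.5572 0.4055] [0.6463 0.4066] resid 0.00029011642644866424
fp 2.003947309472606 [0.4872 0.2883] [0.509  0.2892] resid 0.0003381574838382709
fpo 1.3975086884515637 [0.4841 0.2646] [0.6011 0.2673] resid 0.00027886457641878665
t 21.77 p [419.2 310.1 202.7] xaz -0.17 zax [-2.1e-03 -5.0e-04 -1.0e+00] F [-0.55 -0.18 -0.17] g 0.551 q [-1.07  0.12  0.38  1.79 -0.05  1.24 -0.68]
tool mm [114.9  -2.9  72.4]
dr deg [ 0.03  0.12 -1.57]
```

>>> servo_tool(moves=[{"travel":[10,0,0],"dr":[0,0.12,0]},{"travel":[25,-1,0],"dr":[0,0,0]},{"travel":[30,-1,0],"dr":[0,0,-0.8]},{"travel":[30,-1,0],"dr":[0,0,-0.8]},{"travel":[15,0,0],"dr":[0,0,0]},{"travel":[5,0,10],"dr":[0,0,0]},{"travel":[0,0,25],"dr":[0,0,0]},{"travel":[0,0,30],"dr":[0,0,0]},{"travel":[0,0,30],"dr":[0,0,0]},{"travel":[0,0,30],"dr":[0,0,0]},{"travel":[0,0,15],"dr":[0,0,0]},{"travel":[0,0,0],"dr":[0,0,0]}])

```text
clock: 23.28
position: [0.5335, 0.3138, 0.0622]
ee_rot: [1.0, 0.013, -0.001, 0.001]
ft_force: [-0.6, -0.0, 0.8]
grip_width: 0.554
```

>>> servo_tool(moves=[{"travel":[0,0,0],"dr":[0,0,0]},{"travel":[0,0,0],"dr":[0,0,0]}])

```text
clock: 23.52
position: [0.5349, 0.3144, 0.0642]
ee_rot: [1.0, 0.013, 0.001, -0.001]
ft_force: [-0.3, -0.6, -0.9]
grip_width: 0.548
```

```bash
python3 - <<'E'
from h import *
import pickle
shift([.534,.3126,.05],np.radians(1.4));c=manip.calibration("wrist");im=manip.camera("wrist");cv2.imwrite("pics/w9.png",im);pickle.dump(c,open("w9.pkl","wb"))
E
```

```text
t 23.52 p [534.9 314.4  64.2] xaz 1.5 zax [ 0.0018  0.0011 -1.    ] F [-0.33 -0.63 -0.87] g 0.548 q [-0.91  0.48  0.39  1.67 -0.21  1.03 -0.43]
tool mm [-1.   1.8 14.2]
dr deg [-0.06 -0.11  0.1 ]
```

View pics/w9.png

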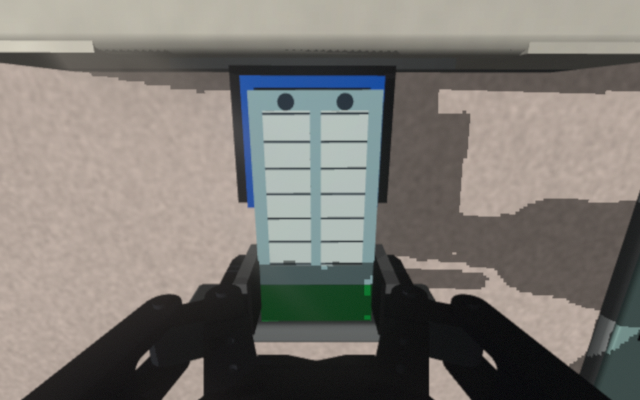

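The plate hovers centred over the seat. The blue U (u≈240–385, v≈75–90) shows behind its rear edge at v=90, with the front plate at v≈330. A numeric fit check follows.

```bash
python3 - <<'E'
from h import *
import pickle
np.set_printoptions(precision=4,suppress=True)
c=pickle.load(open("w9.pkl","rb"));im=cv2.imread("pics/w9.png");hsv=cv2.cvtColor(im,cv2.COLOR_BGR2HSV)
b=(hsv[...,0]>105)&(hsv[...,0]<125)&(hsv[...,1]>150)&(hsv[...,2]>60)
for v in (74,75,76,77,78,80,82,84,86,88,90,100,120,150,180,200):
    x=np.nonzero(b[v])[0]
    if len(x):
        u0,u1=x[0],x[-1]+1;print(v,u0,u1,atz(c,u0,v+.5,.053)[:2],atz(c,u1,v+.5,.053)[:2])
print(im[60:92,316].astype(int).sum(1))
# predicted projections of seat model
a=np.radians(91.4);X=np.array([np.cos(a),np.sin(a)]);Y=np.array([-X[1],X[0]]);S=np.array([.5333,.3423])
for n,x,y,z in(("back outer top",.056,0,.053),("back in top",.0505,0,.053),("L(+y) wall in",.03,.0265,.053),("R wall in",.03,-.0265,.053),("L end",-.006,.0265,.053)):
    print(n,proj(c,[*(S+x*X+y*Y),z]))
o,M=pose()
for u,v in((248.5,90),(383.5,90)):print("plate rear",proj(c,[*(o["position"]+M@np.array([0,-.0777,-.023]))]))
E
```

```text
75 239 384 [0.4986 0.3982] [0.5633 0.3999]
76 239 386 [0.4986 0.3978] [0.5642 0.3995]
77 239 386 [0.4986 0.3974] [0.5642 0.3991]
78 239 386 [0.4986 0.397 ] [0.5643 0.3987]
80 239 386 [0.4986 0.3961] [0.5643 0.3979]
82 240 386 [0.499  0.3953] [0.5644 0.397 ]
84 240 385 [0.4989 0.3945] [0.564  0.3962]
86 240 385 [0.4989 0.3936] [0.5641 0.3953]
88 240 385 [0.4989 0.3928] [0.5642 0.3945]
90 240 385 [0.4988 0.3919] [0.5643 0.3936]
100 241 247 [0.4991 0.3876] [0.5018 0.3877]
120 243 248 [0.4996 0.3787] [0.502  0.3788]
150 245 250 [0.5    0.3648] [0.5024 0.3649]
180 246 252 [0.5    0.3501] [0.5029 0.3502]
200 247 253 [0.5001 0.3399] [0.5031 0.3399]
[193 190 190 189 187 153 106 103  97 101 100  98 100 102 120 187 251 275
 278 274 273 275 269 275 273 272 271 214 139 231 378 451]
back outer top [313.7083  77.4845]
back in top [313.7112  90.4614]
L(+y) wall in [257.3114 136.3241]
R wall in [370.0652 136.4838]
L end [260.9922 208.827 ]
t 23.57 p [534.8 314.3  64. ] xaz 1.5 zax [ 0.0016  0.0009 -1.    ] F [-0.06  0.35 -0.04] g 0.551 q [-0.91  0.48  0.39  1.67 -0.21  1.03 -0.43]
plate rear [315.2337  90.7057]
plate rear [315.2337  90.7057]
```

>>> servo_tool(moves=[{"travel":[-1.1,1.5,0],"dr":[-0.06,-0.1,0]},{"travel":[0,0,5],"dr":[0,0,0]},{"travel":[0,0,7],"dr":[0,0,0]},{"travel":[0,0,7],"dr":[0,0,0]},{"travel":[0,0,4],"dr":[0,0,0]},{"travel":[0,0,0],"dr":[0,0,0]},{"travel":[0,0,0],"dr":[0,0,0]}])

```text
clock: 24.45
position: [0.5334, 0.3125, 0.0402]
ee_rot: [1.0, 0.013, -0.001, 0.001]
ft_force: [0.5, 0.1, 0.2]
grip_width: 0.553
```

```bash
python3 - <<'E'
from h import *
shift([.5337,.3128,.029],np.radians(1.4))
E
```

```text
t 24.45 p [533.4 312.5  40.2] xaz 1.5 zax [-0.0011 -0.0011 -1.    ] F [0.54 0.14 0.19] g 0.553 q [-0.9   0.51  0.38  1.69 -0.22  0.99 -0.42]
tool mm [ 0.3 -0.4 11.2]
dr deg [0.06 0.06 0.1 ]
```

Aligned to within 0.5 mm; lowering in gentle steps.

>>> servo_tool(moves=[{"travel":[0.3,-0.3,2],"dr":[0.06,0.06,0]},{"travel":[0,0,2],"dr":[0,0,0]},{"travel":[0,0,2],"dr":[0,0,0]},{"travel":[0,0,2],"dr":[0,0,0]},{"travel":[0,0,0],"dr":[0,0,0]}])

```text
clock: 25.08
position: [0.5334, 0.3126, 0.0318]
ee_rot: [1.0, 0.013, -0.0, 0.0]
ft_force: [-0.6, -0.4, -0.6]
grip_width: 0.557
```

>>> servo_tool(moves=[{"travel":[0,0,1],"dr":[0,0,0]},{"travel":[0,0,1],"dr":[0,0,0]},{"travel":[0,0,0],"dr":[0,0,0]}])

```text
clock: 25.45
position: [0.5335, 0.3127, 0.0299]
ee_rot: [1.0, 0.013, -0.0, 0.0]
ft_force: [0.7, -0.1, 0.3]
grip_width: 0.551
```

>>> servo_tool(moves=[{"travel":[0,0,1],"dr":[0,0,0]},{"travel":[0,0,0],"dr":[0,0,0]}])

```text
clock: 25.7
position: [0.5335, 0.3127, 0.0289]
ee_rot: [1.0, 0.013, -0.0, 0.0]
ft_force: [-0.2, 0.0, 0.1]
grip_width: 0.552
```

>>> servo_tool(moves=[{"travel":[0,0,0.7],"dr":[0,0,0]},{"travel":[0,0,0],"dr":[0,0,0]}])

```text
clock: 25.95
position: [0.5335, 0.3127, 0.0282]
ee_rot: [1.0, 0.013, -0.0, 0.0]
ft_force: [0.5, -0.3, -0.5]
grip_width: 0.551
```

>>> servo_tool(moves=[{"travel":[0,0,0.7],"dr":[0,0,0]},{"travel":[0,0,0],"dr":[0,0,0]}])

```text
clock: 26.2
position: [0.5335, 0.3127, 0.0276]
ee_rot: [1.0, 0.013, -0.0, 0.0]
ft_force: [0.6, -0.5, -0.3]
grip_width: 0.553
```

>>> servo_tool(moves=[{"travel":[0,0,0.5],"dr":[0,0,0]},{"travel":[0,0,0],"dr":[0,0,0]}])

```text
clock: 26.45
position: [0.5338, 0.3128, 0.0275]
ee_rot: [1.0, 0.013, 0.0, -0.0]
ft_force: [-0.9, 0.2, 5.5]
grip_width: 0.552
```

Floor contact came at the expected height (5.5 N). Opening.

>>> servo_tool(moves=[{"travel":[0,0,0],"dr":[0,0,0]},{"travel":[0,0,0],"dr":[0,0,0]},{"travel":[0,0,0],"dr":[0,0,0]},{"travel":[0,0,0],"dr":[0,0,0]},{"travel":[0,0,0],"dr":[0,0,0]}], claw=0.15)

```text
clock: 27.08
position: [0.5335, 0.3127, 0.027]
ee_rot: [1.0, 0.013, -0.0, 0.0]
ft_force: [0.0, -0.9, 0.1]
grip_width: 0.848
```

>>> servo_tool(moves=[{"travel":[0,0,-10],"dr":[0,0,0]},{"travel":[0,0,-20],"dr":[0,0,0]},{"travel":[0,0,-30],"dr":[0,0,0]},{"travel":[0,0,-40],"dr":[0,0,0]},{"travel":[0,0,-40],"dr":[0,0,0]},{"travel":[0,0,0],"dr":[0,0,0]},{"travel":[0,0,0],"dr":[0,0,0]}])

```text
clock: 27.95
position: [0.5335, 0.3127, 0.1677]
ee_rot: [1.0, 0.013, 0.0, -0.0]
ft_force: [0.2, 0.3, -0.4]
grip_width: 0.848
```

```bash
python3 - <<'E'
from h import *
import pickle
pose();c=manip.calibration("wrist");im=manip.camera("wrist");cv2.imwrite("pics/w10.png",im);pickle.dump(c,open("w10.pkl","wb"))
E
```

```text
t 27.95 p [533.5 312.7 167.7] xaz 1.5 zax [ 2.e-04  5.e-04 -1.e+00] F [ 0.22  0.32 -0.45] g 0.848 q [-0.94  0.37  0.42  1.58 -0.16  1.22 -0.46]
```

View pics/w10.png

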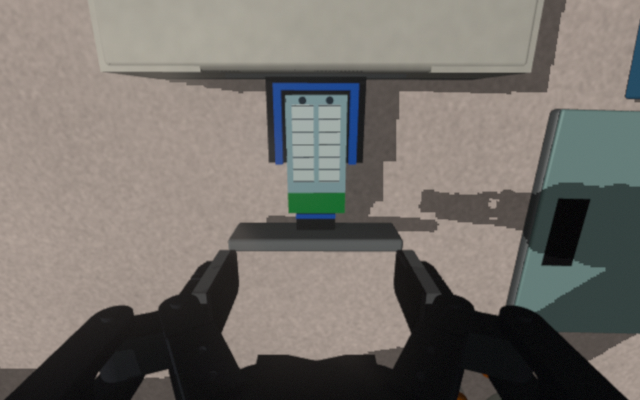

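The chamber lies inside the blue stops, with its rear edge at v≈95 and green end at v≈212. It is straight and clear of the fingers. Next I check the fit numerically, then close the fingers and move in front of the drawer plate (outer edge v≈250).

```bash
python3 - <<'E'
from h import *
import pickle
c=pickle.load(open("w10.pkl","rb"))
P=np.array([atz(c,u,v,.05)[:2] for u,v in((285,95),(348,95),(345,212),(289,212))]);m=P.mean(0);print("plate",P.round(4),m.round(4),"rel seat",m-[.533,.3425])
print("plate outer",atz(c,230,240,.066),atz(c,402,240,.066))
shift([.536,.235,.045])
E
```

```text
plate [[0.5081 0.3896]
 [0.5564 0.3909]
 [0.5591 0.2958]
 [0.5114 0.2945]] [0.5338 0.3427] rel seat [0.00076058 0.00020964]
plate outer [0.46411982 0.27458643 0.066     ] [0.60564622 0.27820826 0.066     ]
t 28.0 p [533.2 312.6 167. ] xaz 1.5 zax [-9.e-04 -3.e-04 -1.e+00] F [-0.27  0.16 -0.26] g 0.849 q [-0.94  0.37  0.42  1.58 -0.16  1.22 -0.46]
tool mm [  0.9  77.6 122. ]
```

>>> servo_tool(moves=[{"travel":[0,20,0],"dr":[0,0,0]},{"travel":[2,30,0],"dr":[0,0,0]},{"travel":[2,28,0],"dr":[0,0,0]},{"travel":[0,0,20],"dr":[0,0,0]},{"travel":[0,0,30],"dr":[0,0,0]},{"travel":[0,0,30],"dr":[0,0,0]},{"travel":[0,0,30],"dr":[0,0,0]},{"travel":[0,0,13],"dr":[0,0,0]},{"travel":[0,0,0],"dr":[0,0,0]},{"travel":[0,0,0],"dr":[0,0,0]}], claw=1)

```text
clock: 29.25
position: [0.5403, 0.2347, 0.0452]
ee_rot: [1.0, 0.013, 0.001, -0.0]
ft_force: [-0.3, -0.6, -0.8]
grip_width: 0.0
```

The chamber is within 1 mm of the seat centre. Pushing slowly.

>>> servo_tool(moves=[{"travel":[-1,-6,0],"dr":[0,0,0]},{"travel":[-1,-6,0],"dr":[0,0,0]},{"travel":[-1,-3,0],"dr":[0,0,0]},{"travel":[0,-2,0],"dr":[0,0,0]},{"travel":[0,-2,0],"dr":[0,0,0]},{"travel":[0,-2,0],"dr":[0,0,0]},{"travel":[0,-3,0],"dr":[0,0,0]},{"travel":[0,-4,0],"dr":[0,0,0]},{"travel":[0,-5,0],"dr":[0,0,0]},{"travel":[0,-5,0],"dr":[0,0,0]},{"travel":[0,-5,0],"dr":[0,0,0]},{"travel":[0,-5,0],"dr":[0,0,0]}])

```text
clock: 30.75
position: [0.5354, 0.2831, 0.0441]
ee_rot: [1.0, 0.013, -0.0, 0.0]
ft_force: [1.2, -2.4, -0.4]
grip_width: 0.002
```

>>> servo_tool(moves=[{"travel":[0,-5,0],"dr":[0,0,0]},{"travel":[0,-5,0],"dr":[0,0,0]},{"travel":[0,-5,0],"dr":[0,0,0]},{"travel":[0,-5,0],"dr":[0,0,0]},{"travel":[0,-5,0],"dr":[0,0,0]},{"travel":[0,-5,0],"dr":[0,0,0]},{"travel":[0,-5,0],"dr":[0,0,0]},{"travel":[0,-5,0],"dr":[0,0,0]},{"travel":[0,-4,0],"dr":[0,0,0]},{"travel":[0,-3,0],"dr":[0,0,0]}])

```text
clock: 32.0
position: [0.534, 0.33, 0.0441]
ee_rot: [1.0, 0.013, -0.0, 0.0]
ft_force: [0.7, -2.1, 0.2]
grip_width: 0.002
```

>>> servo_tool(moves=[{"travel":[0,-4,0],"dr":[0,0,0]},{"travel":[0,-4,0],"dr":[0,0,0]},{"travel":[0,-4,0],"dr":[0,0,0]},{"travel":[0,-4,0],"dr":[0,0,0]},{"travel":[0,-4,0],"dr":[0,0,0]},{"travel":[0,-4,0],"dr":[0,0,0]},{"travel":[0,-4,0],"dr":[0,0,0]},{"travel":[0,-3,0],"dr":[0,0,0]},{"travel":[0,-2,0],"dr":[0,0,0]}])

```text
clock: 33.12
position: [0.5332, 0.3629, 0.0441]
ee_rot: [1.0, 0.013, -0.0, 0.0]
ft_force: [0.0, -1.7, 0.8]
grip_width: -0.002
```

>>> servo_tool(moves=[{"travel":[0,-2,0],"dr":[0,0,0]},{"travel":[0,-2,0],"dr":[0,0,0]},{"travel":[0,-2,0],"dr":[0,0,0]},{"travel":[0,-1,0],"dr":[0,0,0]}])

```text
clock: 33.62
position: [0.533, 0.3698, 0.0441]
ee_rot: [1.0, 0.013, -0.0, 0.0]
ft_force: [0.1, -1.7, 0.5]
grip_width: 0.0
```

>>> servo_tool(moves=[{"travel":[0,-1,0],"dr":[0,0,0]},{"travel":[0,-1,0],"dr":[0,0,0]},{"travel":[0,-1,0],"dr":[0,0,0]},{"travel":[0,-1,0],"dr":[0,0,0]}])

```text
clock: 34.12
position: [0.5329, 0.3737, 0.0441]
ee_rot: [1.0, 0.013, -0.0, 0.0]
ft_force: [0.2, -1.5, 0.9]
grip_width: 0.002
```

>>> servo_tool(moves=[{"travel":[0,-1,0],"dr":[0,0,0]},{"travel":[0,-1,0],"dr":[0,0,0]},{"travel":[0,-1,0],"dr":[0,0,0]}])

```text
clock: 34.5
position: [0.5329, 0.3767, 0.0441]
ee_rot: [1.0, 0.013, -0.0, 0.0]
ft_force: [0.5, -1.7, 0.3]
grip_width: -0.002
```

>>> servo_tool(moves=[{"travel":[0,-1,0],"dr":[0,0,0]},{"travel":[0,-1,0],"dr":[0,0,0]},{"travel":[0,0,0],"dr":[0,0,0]}])

```text
clock: 34.88
position: [0.5328, 0.3789, 0.044]
ee_rot: [1.0, 0.013, -0.0, -0.0]
ft_force: [0.4, -1.0, -0.3]
grip_width: -0.001
```

>>> servo_tool(moves=[{"travel":[0,-1,0],"dr":[0,0,0]},{"travel":[0,-1,0],"dr":[0,0,0]}])

```text
clock: 35.12
position: [0.5328, 0.3795, 0.044]
ee_rot: [1.0, 0.013, -0.001, 0.001]
ft_force: [-1.7, -7.5, 4.9]
grip_width: -0.004
```

>>> servo_tool(moves=[{"travel":[0,-0.8,0],"dr":[0,0,0]},{"travel":[0,0,0],"dr":[0,0,0]}])

```text
clock: 35.38
position: [0.5328, 0.3795, 0.044]
ee_rot: [1.0, 0.012, -0.001, 0.001]
ft_force: [-2.3, -9.3, 5.6]
grip_width: -0.003
```

>>> servo_tool(moves=[{"travel":[0,-0.8,0],"dr":[0,0,0]},{"travel":[0,0,0],"dr":[0,0,0]}])

```text
clock: 35.62
position: [0.5328, 0.3795, 0.044]
ee_rot: [1.0, 0.012, -0.001, 0.002]
ft_force: [-3.2, -11.2, 6.5]
grip_width: 0.001
```

It reached a hard stop at the predicted shut position (TCP y 0.3795). Backing off and raising to check.

>>> servo_tool(moves=[{"travel":[0,3,0],"dr":[0,0,0]},{"travel":[0,10,0],"dr":[0,0,0]},{"travel":[0,30,0],"dr":[0,0,0]},{"travel":[0,40,-30],"dr":[0,0,0]},{"travel":[0,40,-50],"dr":[0,0,0]},{"travel":[0,20,-50],"dr":[0,0,0]},{"travel":[0,0,-20],"dr":[0,0,0]},{"travel":[0,0,0],"dr":[0,0,0]},{"travel":[0,0,0],"dr":[0,0,0]}])

```text
clock: 36.75
position: [0.5359, 0.2404, 0.1918]
ee_rot: [1.0, 0.013, -0.001, 0.0]
ft_force: [-0.6, 0.4, -1.3]
grip_width: -0.001
```

```bash
python3 - <<'E'
from h import *
import pickle
pose();c=manip.calibration("wrist");im=manip.camera("wrist");pickle.dump(c,open("w11.pkl","wb"));t=manip.camera("top");cv2.imwrite("pics/t11.png",t);cv2.imwrite("pics/w11.png",im)
cv2.imwrite("pics/fin.png",np.hstack([cv2.resize(im[:250],(400,156)),cv2.resize(t[155:186+47,170:370],(400,156))]))
cv2.imwrite("pics/fin.png",np.vstack([cv2.resize(im[:240],(800,300)),cv2.resize(t[150:250,190:430],(720,300)) if 0 else cv2.copyMakeBorder(cv2.resize(t[150:250,190:430],(720,300)),0,0,0,80,cv2.BORDER_CONSTANT)]))
E
```

```text
t 36.75 p [535.9 240.4 191.8] xaz 1.54 zax [-1.5e-03 -6.0e-04 -1.0e+00] F [-0.6   0.43 -1.25] g -0.001 q [-0.88  0.29  0.47  1.64 -0.13  1.25 -0.37]
```

View pics/fin.png

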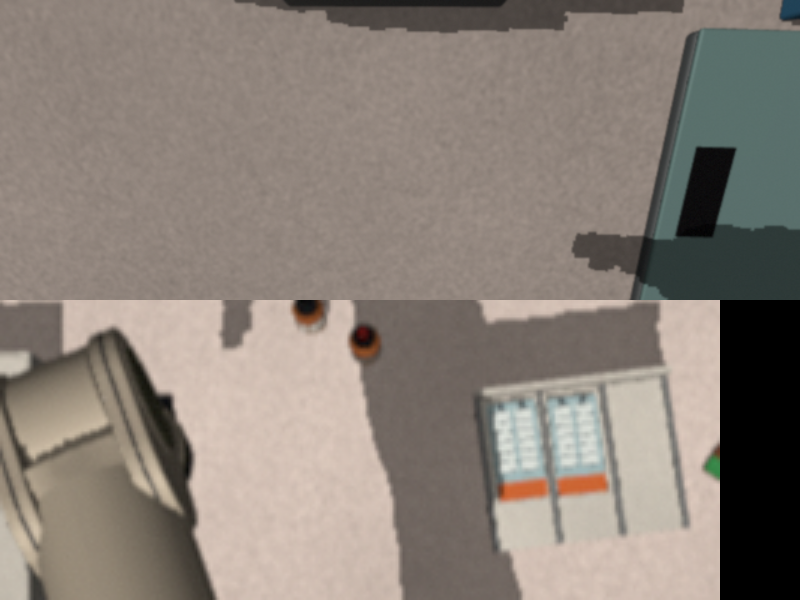

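The waiting chambers and bottles are unmoved. The drawer is just out of view, so I take one closer look to confirm there is no gap.

>>> servo_tool(moves=[{"travel":[0,-20,0],"dr":[0,0,0]},{"travel":[0,-30,0],"dr":[0,0,0]},{"travel":[0,-30,0],"dr":[0,0,0]},{"travel":[0,0,0],"dr":[0,0,0]},{"travel":[0,0,0],"dr":[0,0,0]}])

```text
clock: 37.48
position: [0.5342, 0.3205, 0.1923]
ee_rot: [1.0, 0.013, -0.0, 0.0]
ft_force: [-0.2, -0.6, -0.4]
grip_width: -0.002
```

```bash
python3 - <<'E'
from h import *
import pickle
pose();c=manip.calibration("wrist");im=manip.camera("wrist");cv2.imwrite("pics/w12.png",im);pickle.dump(c,open("w12.pkl","wb"))
cv2.imwrite("pics/w12c.png",cv2.resize(im[20:180,200:440],(720,480),interpolation=cv2.INTER_CUBIC))
for u in(280,316,350):print(u,im[60:140,u].astype(int).sum(1))
for y in(.3905,.4025):print(y,proj(c,[.532,y,.066]),proj(c,[.532,y,.086]))
E
```

```text
t 37.48 p [534.2 320.5 192.3] xaz 1.53 zax [-8.e-04 -1.e-03 -1.e+00] F [-0.22 -0.56 -0.39] g -0.002 q [-0.95  0.37  0.43  1.54 -0.16  1.27 -0.47]
280 [431 430 429 429 429 429 427 429 427 428 429 432 430 429 431 435 432 421
 392 364 338 313 293 266 227 183 157 154 150 151 197 238 259 267 266 264
 263 260 262 256 253 241 228 202 175 198 235 248 273 312 361 403 415 420
 419 417 415 416 419 417 417 412 409 406 405 399 398 404 408 410 406 407
 408 407 406 403 405 407 412 411]
316 [422 420 423 420 418 418 417 418 415 415 415 414 415 418 416 415 419 408
 383 357 337 314 299 272 233 185 136  99  97 115 183 235 255 265 266 262
 260 260 256 254 251 240 222 201 179 200 229 238 232 230 241 338 406 419
 417 415 417 412 416 415 409 410 417 417 414 413 415 420 423 420 416 412
 413 416 420 430 435 427 427 421]
350 [414 414 417 413 413 413 413 416 416 415 414 416 417 418 416 415 417 405
 382 357 338 317 301 272 223 171 152 151 140 154 199 238 251 258 259 258
 257 256 254 252 249 242 229 203 175 201 223 230 228 229 228 222 225 234
 327 389 394 396 401 409 415 416 417 411 406 399 400 403 404 411 412 413
 415 411 408 409 406 414 414 419]
0.3905 [315.23714597 104.73768234] [315.19453213 105.28483151]
0.4025 [315.63394343  88.89032616] [315.62284089  88.16161775]
```

View pics/w12c.png

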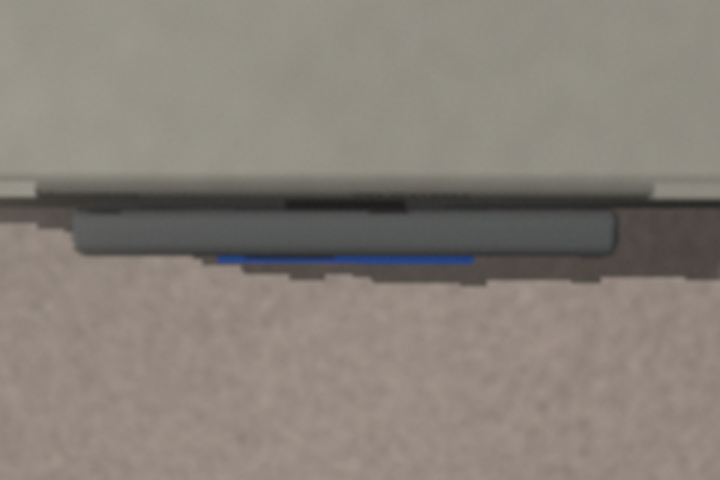

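The plate sits against the deck, but a thin dark line (v≈85–90, about 3 mm) remains. The upward force at the stop could mean the gripper touched the deck edge, so I push again with the fingers higher as a test.

>>> servo_tool(moves=[{"travel":[0,0,20],"dr":[0,0,0]},{"travel":[0,0,40],"dr":[0,0,0]},{"travel":[0,0,40],"dr":[0,0,0]},{"travel":[0,0,25],"dr":[0,0,0]},{"travel":[0,0,10],"dr":[0,0,0]},{"travel":[0,-15,0],"dr":[0,0,0]},{"travel":[0,-20,0],"dr":[0,0,0]},{"travel":[0,-10,0],"dr":[0,0,0]},{"travel":[0,-5,0],"dr":[0,0,0]},{"travel":[0,-4,0],"dr":[0,0,0]},{"travel":[0,-1,0],"dr":[0,0,0]},{"travel":[0,0,0],"dr":[0,0,0]}])

```text
clock: 39.02
position: [0.533, 0.3749, 0.0579]
ee_rot: [1.0, 0.013, -0.0, 0.0]
ft_force: [-0.3, 0.2, 0.5]
grip_width: -0.0
```

>>> servo_tool(moves=[{"travel":[0,-1,0],"dr":[0,0,0]},{"travel":[0,-1,0],"dr":[0,0,0]},{"travel":[0,-1,0],"dr":[0,0,0]}])

```text
clock: 39.4
position: [0.5329, 0.3783, 0.0579]
ee_rot: [1.0, 0.013, -0.0, 0.0]
ft_force: [0.7, 0.4, -0.4]
grip_width: 0.001
```

>>> servo_tool(moves=[{"travel":[0,-1,0],"dr":[0,0,0]},{"travel":[0,-1,0],"dr":[0,0,0]}])

```text
clock: 39.65
position: [0.5328, 0.3795, 0.0578]
ee_rot: [1.0, 0.013, -0.0, 0.001]
ft_force: [-2.0, -4.8, 3.2]
grip_width: -0.002
```

It stops at the same y (0.3795) with the fingers 14 mm higher, so this is the drawer's own stop. Retreating clear and handing in.

>>> servo_tool(moves=[{"travel":[0,-0.8,0],"dr":[0,0,0]},{"travel":[0,-0.8,0],"dr":[0,0,0]},{"travel":[0,3,0],"dr":[0,0,0]},{"travel":[0,15,0],"dr":[0,0,0]},{"travel":[0,30,0],"dr":[0,0,0]},{"travel":[0,30,-30],"dr":[0,0,0]},{"travel":[0,20,-50],"dr":[0,0,0]},{"travel":[0,0,-50],"dr":[0,0,0]},{"travel":[0,0,0],"dr":[0,0,0]},{"travel":[0,0,0],"dr":[0,0,0]}])

```text
clock: 40.9
position: [0.5351, 0.2835, 0.1875]
ee_rot: [1.0, 0.013, -0.0, -0.0]
ft_force: [0.5, 0.8, -0.7]
grip_width: 0.002
```

```bash
python3 - <<'E'
from h import *
pose();print(manip.hand_in())
E
```

```text
t 40.9 p [535.1 283.5 187.5] xaz 1.49 zax [-6.e-04  1.e-04 -1.e+00] F [ 0.5   0.76 -0.72] g 0.002 q [-0.92  0.33  0.44  1.6  -0.15  1.25 -0.42]
the job is handed in; nothing more can be done
None
```

The green-ended chamber is in the scanner's drawer, the drawer is pushed shut to its stop, and the job is handed in at 40.9 s; no verdict was reported.

- **Drawing out:** I pressed with about 5 N (highest reading 6.6 N) and drew the chamber out to about 40 mm of overhang. It did not slip under the fingers.
- **Carrying and placing:** I pinched it by its sides at 30 N and carried it level. It touched the seat floor at 5.5 N, and after letting go it measured within 1 mm of the seat centre and straight.
- **Shutting:** I pushed the drawer at about 40 mm/s or less until it stopped hard. A second push, with the fingers 14 mm higher, stopped at the same place to 0.1 mm, so I took it as the drawer's own stop.
- **Other objects:** in the last top picture, taken before the second push, the waiting chambers and the two dropper bottles looked unmoved. I did not check the other jars, the tub, the cup or the spray bottle in that picture.

One check was not clear-cut. The close view showed a dark line of about 3 mm between the drawer's front plate and the deck. I judged it to be built in, because both pushes ended at the same point, but I could not read the drawer's position directly. I also could not see the chamber once the drawer was shut. I viewed 14 pictures, four over the budget of 10.

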